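# Seat a turned roller's axle in a slotted finishing stand

## Robot

A 7-joint arm with a two-finger parallel gripper is mounted at the origin on the work surface. World frame = base frame: x ahead of the robot, y to its left, z up, the work surface at z = 0. Lengths are in m, angles in rad, forces in N, time in s.
With the tool pointing down it reaches from about 0.425 to 0.825 m from the base axis. Payload 3.6 kg.
Tool frame: the origin (TCP) lies midway between the tips of the shut fingers; the grasp point (between the pads) lies 19 mm behind it; z points along the fingers, y is the line along which they close (so a half turn about z gives the same grasp; the last joint's range is limited). The gripper opens to 93 mm and grips with 3 to 60 N. Pads are 15 mm wide; open, the fingers measure 128 mm over their backs; the gripper's body (75 mm by 188 mm) begins 65 mm behind the grasp point.
Start: joints at [-1.3, 0.615, -0.013, 1.423, 0.008, 1.103, -0.04], TCP at [0.19, 0.622, 0.219] pointing down, gripper open.
Joint ranges: [-3.12, 3.12], [-0.3, 2.06], [-1.34, 1.32], [0.26, 2.42], [-1.36, 4.5], [0.01, 1.98], [-2.84, 2.84]. Speed limits (rad/s): [2.79, 2.79, 3.14, 3.14, 3.14, 3.14, 3.14].

## Interface

Orientations are given as a unit quaternion [w, x, y, z].
In Python, from bench import ctrl gives the robot as it stands.
- The arm moves only by the tool step_arm, never from a script. Its argument "steps" is a list that holds one entry, the list of rows, each a list of 7 numbers: the finger opening in mm, from 0 to 93, then the shift along the world's x, y, z in mm, then the turn, a rotation vector about the world's x, y, z in rad. A call has 1 to 20 rows; each row is the pose to reach, as a shift and turn from the pose commanded when the call began; what a row does not reach only later rows make up. A row lasts 1/10 s, in which the tool goes at most 50 mm and 8.59 degrees, less where a joint would pass 70% of its speed; a pose out of reach is approached as far as the arm can. A call with a gripper value outside its range is refused whole. The fingers move at their own pace and stop on an object; "grip_force" is the grip in N (left out, the last holds). Time passes only in rows, so rows that repeat a pose let the fingers close. It gives the time, the measured TCP pose, the force, the opening and the grip force at its end, in the units of the state.
- ctrl.read_state(): the state, without advancing time (a new reading comes with each control period).
- ctrl.get_image(name): name is "scene" or "top"; returns (picture, depth): 420x560x3 uint8, red, green, blue; 420x560 float32, m along the optical axis (not along the pixel's ray), 0 where there is no reading.
- ctrl.camera_model(name): a dict with "mtx" (3x3 intrinsics, pixels), "origin" and "orientation" of the camera in the world. Camera axes: x right, y down, z forward; pixel columns grow to the right and rows downward; lengths in m; the calibration is good to about 2 mm. A picture is of the moment at which its call begins. camera_model takes no time and is no camera call.
- ctrl.sign_off(): hands the job in; it is judged then, once.
The state is a dict: "t": time; "joint_pos": joint angles; "joint_velocities": joint speeds; "effort": joint torques, N m; "position": TCP position; "tool_rot": TCP orientation; "force": force on the tool from outside, world axes, zero at the start; "ft_torque": the same for the moment, N m; "width": opening from 0.0 (shut) to 1.0 (fully open); "gripper_force": force on a finger pad.
Only numpy, scipy, OpenCV 4.12 (cv2) and the standard library are available. Lean on these libraries where they do the work, as an engineer would, in place of code of your own. Each camera call takes 0.05 s, during which the arm holds its last target. There are 200 camera calls.

## Task

Take the wooden roller off its plywood cradle and lower its steel axle into both open slots of the metal stand at once, easing it down past the two sprung ball plungers without letting it slam. When both ends have bottomed evenly, press down on the roller with about 20 N for half a second to prove that it is home (more than 40 N on the slot floors bruises them), then let go and leave it resting there, level. Leave the other things on the bench where they are.

Things in the scene. Friction and masses are not known exactly. Their poses are not given: they have to be found in the camera images.
- roller_mid (a point): Centre of the roller. Beech body 44 mm diameter, 100 mm long (thin dark rings), then at each end a 24 mm diameter neck out to 74 mm from the centre; a 12 mm steel axle, 210 mm long, runs through. Ends alike; 0.34 to 0.56 kg. Axis = the point's y. Starts in the cradle, axis level, 60 mm above the bench, body 23 mm clear of what is below; grip it across the 44 mm body from above.
- roller_end_a (a point): The end of the axle on the roller's -y side, on the axis, 105 mm from the centre.
- roller_end_b (a point): The end of the axle on the roller's +y side, on the axis, 105 mm from the centre.
- cradle: Plywood cradle, fixed to the bench: base 90 x 230 mm, 15 mm thick, with two open V rests 180 mm apart (along its y) that carry the steel axle ends. Origin: centre of its underside. The roller's axis lies along the cradle's y, within a few mm of its middle.
- stand: Grey metal finishing stand, fixed on its base plate (bed): two uprights at y = -85 and +85 mm, each 16 mm thick (y), 54 mm wide (x), 96 mm high, with a slot open at the top, at x = 0. The roller's necks fit between the uprights with 3 mm to spare on each side. Origin: midway between the uprights, at bench height; y runs along the seated axle, z up.
- bed: The stand's base plate, 100 x 230 x 12 mm, fixed under the uprights, with the steel saddle (a bar with two blocks, the slot floors) that it carries on a screw. Origin: centre of the plate's underside, the same point as the stand's; its pose tells nothing of the saddle's height.
- roller: The whole roller; origin and axes as roller_mid.
- slot_mouth_a (a point): Middle of the mouth of the slot at the stand's -y side, 96 mm above the bench. The slot is 39 mm wide here, narrows at 45 degrees to 15 mm at 84 mm above the bench, then runs straight down. Its floor, the same in both slots, is a steel saddle set by a screw anywhere from 46 to 56 mm above the bench (not reported): the seated axle's axis is 52 to 62 mm up.
- slot_mouth_b (a point): The same point of the slot at the stand's +y side. In each slot a sprung steel ball of 12 mm diameter sticks 6 mm out of the stand's +x wall, centred 71 mm above the bench. The axle meets the balls with its axis about 79 mm up, needs a push of about 8 to 20 N to pass both (its own weight does not do it), and is past them below about 70 mm.
- wax_jar: Bystander: small jar, 56 mm across, 50 mm high. Origin at the underside.
- sanding_block: Bystander: cork sanding block 100 x 55 x 35 mm. Origin at the underside.
- baluster: Bystander: turned wooden spindle with square ends, 280 mm long, 32 mm high, no steel axle. Origin at the underside.
- bowl: Bystander: dark turned bowl, 120 mm across, 45 mm high. Origin at the underside.
- gouge: Bystander: turning gouge, about 340 mm long, 24 mm high. Origin at the underside, near the ferrule.
- calipers: Bystander: steel calipers, about 110 x 90 mm, 12 mm high. Origin at the underside of the beam.
- offcut: Bystander: wooden offcut 90 x 60 x 45 mm. Origin at the underside.
Things that resemble listed ones, but are neither listed nor needed, are in the scene too. What is shaped like the roller but green or yellow is not meant.

How it is judged:
On the way, in this order (a step that is already met when the one before it is completed fails the run):
1. the roller is lifted clear of its cradle (z of roller_mid in the frame of cradle above 0.09 m), for 0.1 s.
2. both axle ends are down past the ball plungers and the roller is pressed on the slot floors with more than 14 N (its weight counts) (z of each of roller_end_a, roller_end_b in the frame of stand below 0.0645 m and horizontal distance between roller_mid and stand below 0.008 m and contact force between roller and bed above 14 N), for 0.2 s.
At the end, for the whole second after the job is handed in: The roller rests still on the slot floors (over 1.5 N of its weight on them), let go: both axle ends less than 64.5 mm above the bench, its centre within 8 mm of the stand's middle, its axis along the stand's y within 0.025 rad and level within 0.015 rad (z of each of roller_end_a, roller_end_b in the frame of stand below 0.0645 m and horizontal distance between roller_mid and stand below 0.008 m and angle between the y axis of roller_mid and the y axis of stand, either way round below 0.025 rad and angle between roller_mid's own y axis and vertical between 1.5558 and 1.5858 rad and linear speed of roller below 0.02 m/s and contact force between roller and bed above 1.5 N); the robot touches nothing.
It fails at once if the roller bears on or strikes the slot floors with more than 40 N (its weight counts) (contact force between roller and bed above 40 N).
It fails at once if a bystander is moved by more than 30 mm (distance of any of wax_jar, sanding_block, baluster, bowl, gouge, calipers, offcut from where it was at the start of the episode above 0.03 m).
It also fails if it takes over 72 s, if anything falls off the work surface, if the arm or the gripper's body presses on something with over 40 N, if the wrist force passes 120 N, or if a joint passes its speed limit or range.

## Working session

There is one attempt and no reset: what is moved stays moved. The work goes in short steps, Python scripts to look and compute and a tool call to move; the robot and the scene stay as the last step left them, time stands still between calls to the robot, and variables do not carry over. Pictures are saved under pics/ and viewed, at most 10 in all, crops included, and the job is handed in when it is done.

Besides the shell and the picture viewer there is one more tool, called in YAML: its name, and indented under it one key for each argument. step_arm: Moves the arm, as the interface text tells. Its arguments: {"type":"object","properties":{"steps":{"type":"array"},"grip_force":{"type":"number"}},"required":["steps"]}

```bash
mkdir -p pics; cat > h.py <<'E'
import numpy as np, cv2
from scipy.spatial.transform import Rotation as R
from bench import ctrl
def grab(n):
    p,d=ctrl.get_image(n); np.savez(f'{n}.npz',p=p,d=d); return p,d
def load(n):
    z=np.load(f'{n}.npz'); return z['p'],z['d']
def cam(n):
    m=ctrl.camera_model(n); q=m['orientation']; return np.array(m['mtx']),np.array(m['origin']),R.from_quat([q[1],q[2],q[3],q[0]]).as_matrix()
def cloud(n,d):
    K,o,M=cam(n); v,u=np.mgrid[:d.shape[0],:d.shape[1]]
    c=np.stack([(u-K[0,2])/K[0,0]*d,(v-K[1,2])/K[1,1]*d,d],-1); return c@M.T+o
def save(n,im): cv2.imwrite(f'pics/{n}.png',im[...,::-1])
E
python3 - <<'E'
from h import *
for n in('top','scene'):
    p,d=grab(n); save(n,p); print(n,cam(n)[1])
a,b=load('top')[0],load('scene')[0]
print(ctrl.read_state())
E
```

```text
top [ 0.33141384 -0.0196341   1.14129063]
scene [1.51496951 0.1713503  0.80616144]
{'t': 0.1, 'joint_pos': array([-1.3005165 ,  0.61580669, -0.01262744,  1.42471097,  0.00810312,
        1.10340717, -0.04041404]), 'joint_velocities': array([-0.0007662 , -0.00027338, -0.00165305, -0.00597429, -0.00106149,
       -0.00118124,  0.00125571]), 'effort': array([ 1.16213963e-03, -4.60044265e+01,  2.09852667e-01, -1.66244566e+01,
       -6.11867616e-02,  1.69612578e-02,  1.41554956e-04]), 'position': array([0.18986562, 0.62091618, 0.21761642]), 'tool_rot': array([-1.56688349e-04,  1.47815389e-01,  9.89014312e-01, -1.13024111e-03]), 'force': array([-0.71107591, -0.18413043, -0.08110008]), 'ft_torque': array([-0.06257631, -0.00200107, -0.00885516]), 'gripper_force': 0.0, 'width': 1.0020160620237266}
```

View pics/top.png

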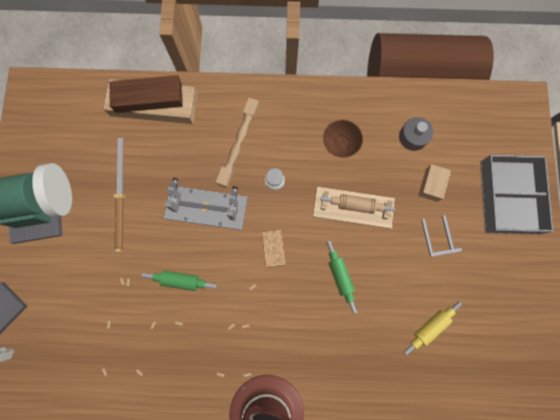

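View pics/scene.png

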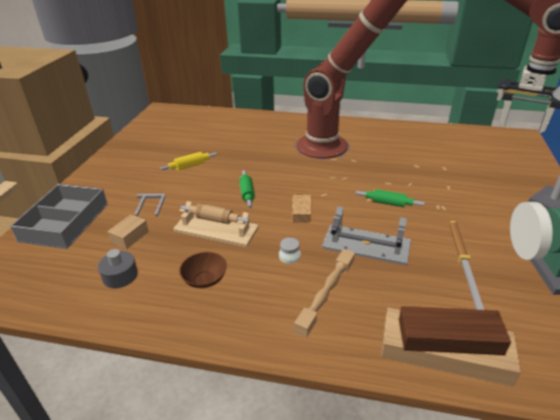

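The top view shows the beech roller in its pale cradle at about (357,204), and the grey stand at about (205,207) with uprights near (174,195) and (235,203). Three things have the roller's shape: the wooden one at (357,204), green ones at (180,281) and (342,275), and a yellow one at (434,327). Only the wooden one fits the description, because it is beech and sits in the cradle. I'll confirm it in an enlarged crop and measure it.

```bash
python3 - <<'E'
from h import *
p,d=load('top'); 
a=cv2.resize(p[180:235,305:405],(800,440),interpolation=cv2.INTER_CUBIC)
save('crop_roller',a)
b=cv2.resize(p[170:235,155:255],(800,520),interpolation=cv2.INTER_CUBIC); save('crop_stand',b)
P=cloud('top',d)
def region(u0,u1,v0,v1): return P[v0:v1,u0:u1].reshape(-1,3)
def rect(q,lab):
    (c,s,an)=cv2.minAreaRect((q[:,:2]*1000).astype(np.float32)); box=cv2.boxPoints((c,s,an))
    i=np.argmax([np.linalg.norm(box[k]-box[k-1]) for k in range(4)]); v=box[i]-box[i-1]
    yaw=np.degrees(np.arctan2(-v[0],v[1]) if v[1]>0 else np.arctan2(v[0],-v[1]))
    print(lab,len(q),np.round(c,1),np.round(s,1),'yaw',round(yaw,2),'z',np.round(np.percentile(q[:,2],[5,50,95]),4))
c=region(308,402,182,232); print('table',np.median(region(290,310,190,230)[:,2]))
rect(c[c[:,2]>.009],'cradle all'); rect(c[c[:,2]>.066],'body top'); rect(c[c[:,2]>.05],'roller>50')
s=region(158,252,172,235); rect(s[s[:,2]>.006],'stand all'); rect(s[s[:,2]>.085],'uprights')
K,o,M=cam('top')
# top-height map of neighbours
for n,(u0,u1,v0,v1) in dict(jar=(262,290,165,192),baluster=(215,262,95,188),block=(260,290,228,270),bowl=(320,365,115,160)).items():
    q=region(u0,u1,v0,v1); q=q[q[:,2]>.008]; rect(q,n)
E
```

```text
table 0.0008793934263122694
cradle all 2414 [ 524.3 -151.8] [204.6 420.6] yaw 29.65 z [0.0128 0.0183 0.0826]
body top 786 [ 508.8 -139.9] [158.9 398.2] yaw 34.11 z [0.0672 0.0768 0.0845]
roller>50 957 [ 508.8 -140.1] [159.5 398.1] yaw 33.98 z [0.0613 0.0741 0.0843]
stand all 3007 [533.1 136.1] [442.8 252.3] yaw -22.65 z [0.0093 0.0147 0.0905]
uprights 211 [502.3 110.5] [406.6 138.3] yaw -33.93 z [0.0857 0.0944 1.1413]
jar 327 [501.3  -3.7] [340.7  53.2] yaw -88.14 z [0.0161 0.0497 0.0543]
baluster 918 [606.5  92.2] [575.5 146.6] yaw -82.16 z [0.0169 0.0295 0.0365]
block 700 [411.7  -7.6] [162.4  54.9] yaw -81.2 z [0.0327 0.0359 0.0396]
bowl 1050 [ 572.5 -144.2] [117.6 529.8] yaw 75.2 z [0.0091 0.0244 0.0471]
```

View pics/crop_roller.png

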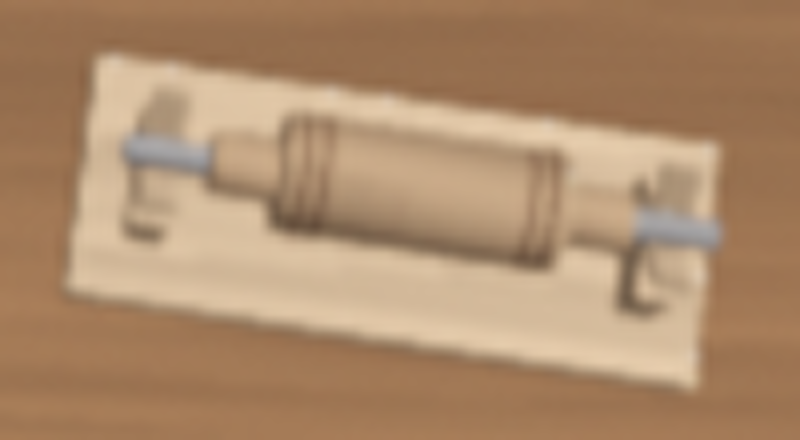

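View pics/crop_stand.png

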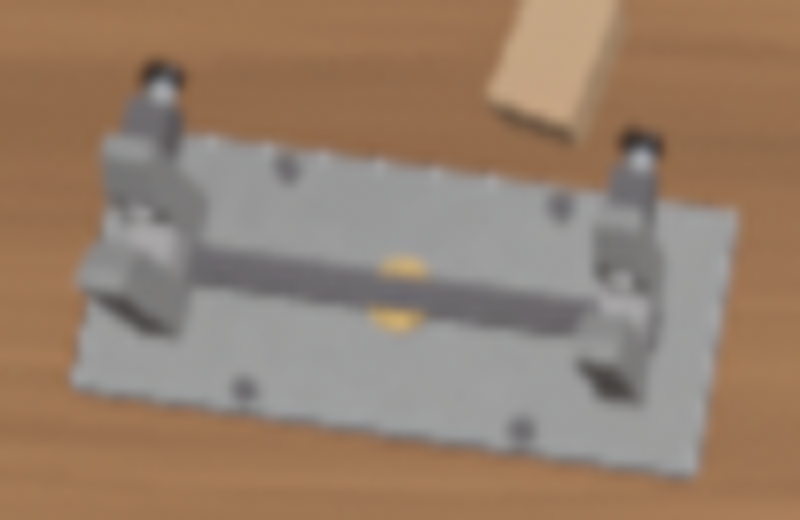

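The crop confirms it: a beech body with dark rings and steel axle ends at crop px (125,150) and (722,233), lying in the pale cradle. The stand crop shows plate corners at (103,135), (738,210), (698,475) and (72,385), with the plungers on the upper side (+x) at (160,80) and (640,145). Next I'll turn these into positions using the known heights.

```bash
cat >> h.py <<'E'
def ray(n,uv,z):
    K,o,M=cam(n); uv=np.atleast_2d(uv).astype(float)
    r=np.c_[(uv-K[[0,1],[2,2]])/K[[0,1],[0,1]],np.ones(len(uv))]@M.T
    return o+r*((z-o[2])/r[:,2])[:,None]
def proj(n,X):
    K,o,M=cam(n); c=(np.atleast_2d(X)-o)@M; return c[:,:2]/c[:,2:]*K[[0,1],[0,1]]+K[[0,1],[2,2]]
E
python3 - <<'E'
from h import *
f=lambda xy,o:(np.array(xy)+.5)/8-.5+o
def yaw(v): v=v*np.sign(v[1]); return np.degrees(np.arctan2(-v[0],v[1]))
ends=ray('top',f([(125,150),(722,233)],[305,180]),.060)*1000
print('ends',ends.round(1),'len',np.linalg.norm(ends[0]-ends[1]),'mid',ends.mean(0).round(1),'yaw',yaw(ends[0]-ends[1]))
body=ray('top',f([(285,115),(565,150),(548,268),(272,228)],[305,180]),.060)*1000
print('body',body.mean(0).round(1))
for lab,pts,o,z in(('plate',[(103,135),(738,210),(698,475),(72,385)],[155,170],.012),('cradle',[(97,55),(718,145),(695,387),(68,290)],[305,180],.015)):
    c=ray('top',f(pts,o),z)*1000
    print(lab,c.mean(0).round(1),'sides',[round(np.linalg.norm(c[i]-c[i-1]),1) for i in range(4)],'yaw',yaw(c[0]-c[1]),yaw(c[3]-c[2]))
p,d=load('top');P=cloud('top',d)*1000
q=P[170:235,155:255].reshape(-1,3);ok=(q[:,2]<105)&(q[:,2]>88);q=q[ok]
m=q[:,1]>q[:,1].mean()
A,B=q[m],q[~m]
for g in(A,B): print('upright',len(g),g.min(0).round(1),g.max(0).round(1),np.median(g,0).round(1))
q=P[180:235,305:405].reshape(-1,3);q=q[(q[:,2]<90)&(q[:,2]>74)];print('bodytop',len(q),np.median(q,0).round(1),((q.min(0)+q.max(0))/2).round(1),q.min(0).round(1),q.max(0).round(1),np.percentile(q[:,2],98))
# scene camera check of roller ends, predicted pixels
print(proj('scene',ends/1000).round(1))
p,d=grab('scene');save('sc_crop',cv2.resize(np.hstack([p[190:260,165:265],p[195:265,315:415]]),(800,280),interpolation=cv2.INTER_CUBIC))
E
```

```text
ends [[ 583.5 -131.5   60. ]
 [ 559.8 -340.9   60. ]] len 210.7505127085881 mid [ 571.7 -236.2   60. ] yaw -6.448162400344817
body [ 572.1 -234.3   60. ]
plate [558.4 200.9  12. ] sides [np.float64(94.0), np.float64(236.6), np.float64(99.4), np.float64(230.8)] yaw -5.2164374121198955 -6.572575387681563
cradle [ 571.3 -234.5   15. ] sides [np.float64(88.9), np.float64(229.8), np.float64(90.7), np.float64(229.0)] yaw -6.831288712793949 -7.280999156991812
upright 83 [540.7 273.8  88.1] [594.8 295.2 101.2] [560.  283.7  94.5]
upright 79 [521.8 106.6  88.1] [576.9 126.5 100.5] [559.1 115.4  94.9]
bodytop 463 [ 569.9 -233.6   80.2] [ 574.6 -222.1   80.6] [ 547.7 -304.    74. ] [ 601.5 -140.1   87.2] 84.86554016298406
[[247.5 219.5]
 [180.4 206.7]]
```

View pics/sc_crop.png

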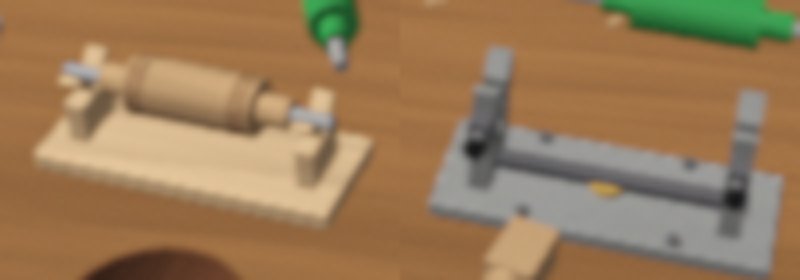

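The scene crop agrees with the top view to within 1 px: the roller ends are at scene px (181,207) and (248,220). The measurements are:

| Thing | x (mm) | y (mm) | Yaw |
|---|---|---|---|
| Roller | 572 | -235 | -6.5° |
| Stand | 558.5 | 200.7 | -6.3° |

I'll move over the roller now.

step_arm:
  steps:
    - [[93,30,-32,0,0,0,-0.1],[93,60,-64,0,0,0,-0.2],[93,90,-96,0,0,0,-0.3],[93,120,-128,0,0,0,-0.4],[93,150,-160,0,0,0,-0.5],[93,180,-192,0,0,0,-0.6],[93,210,-225,0,0,0,-0.7],[93,240,-262,0,0,0,-0.8],[93,270,-300,0,0,0,-0.9],[93,300,-340,0,0,0,-1.0],[93,330,-380,0,0,0,-1.1],[93,350,-420,0,0,0,-1.2],[93,365,-465,0,0,0,-1.3],[93,372,-512,0,0,0,-1.388],[93,375,-560,0,0,0,-1.388],[93,378,-608,0,0,0,-1.388],[93,380,-656,0,0,0,-1.388],[93,382,-704,0,0,0,-1.388],[93,382,-752,0,0,0,-1.388],[93,382,-800,0,0,0,-1.388]]

```text
t: 2.15
position: [0.5718, -0.1801, 0.2184]
tool_rot: [-0.0, 0.746, 0.666, 0.0]
force: [-0.6, 1.2, -0.0]
width: 1.0
gripper_force: 0.0
```

```bash
python3 - <<'E'
from h import *
s=ctrl.read_state();q=s['tool_rot'];M=R.from_quat([q[1],q[2],q[3],q[0]]).as_matrix()
print(s['t'],s['position'],M.round(4).tolist(),np.degrees(np.arctan2(M[1,1],M[0,1])),s['joint_pos'])
E
```

```text
2.15 [ 0.57175607 -0.18006193  0.21838539] [[0.1133, 0.9936, -0.0004], [0.9936, -0.1133, 0.0005], [0.0004, -0.0005, -1.0]] -6.508398077697024 [ 0.02302905  0.55975645  0.40289751  1.58665261 -0.24334793  1.04568154
  0.37996896]
```

step_arm:
  steps:
    - [[93,0,-45,0,0,0,0],[93,0,-57,-40,0,0,0],[93,0,-57,-80,0,0,0],[93,0,-57,-115,0,0,0],[93,0,-57,-145,0,0,0],[93,0,-57,-165,0,0,0],[93,0,-57,-178,0,0,0],[93,0,-57,-178,0,0,0],[30,0,-57,-178,0,0,0],[30,0,-57,-178,0,0,0],[30,0,-57,-178,0,0,0],[30,0,-57,-178,0,0,0],[30,0,-57,-178,0,0,0],[30,0,-57,-178,0,0,0],[30,0,-57,-178,0,0,0],[30,0,-57,-178,0,0,0]]
  grip_force: 50

```text
t: 3.75
position: [0.573, -0.2356, 0.0409]
tool_rot: [0.001, 0.746, 0.666, 0.001]
force: [1.5, -0.0, 0.4]
width: 0.462
gripper_force: 50.0
```

step_arm:
  steps:
    - [[30,0,0,5,0,0,0],[30,0,0,15,0,0,0],[30,0,0,30,0,0,0],[30,0,0,50,0,0,0],[30,0,0,75,0,0,0],[30,0,0,100,0,0,0],[30,0,0,115,0,0,0],[30,0,0,120,0,0,0],[30,0,0,120,0,0,0],[30,0,0,120,0,0,0]]

```text
t: 4.75
position: [0.5713, -0.2349, 0.1599]
tool_rot: [-0.001, 0.746, 0.666, -0.0]
force: [-0.7, -0.8, -4.4]
width: 0.463
gripper_force: 50.0
```

step_arm:
  steps:
    - [[30,0,10,0,0,0,0],[30,-1,30,0,0,0,0],[30,-2,65,0,0,0,0],[30,-3,105,0,0,0,0],[30,-4,145,0,0,0,0],[30,-6,185,0,0,0,0],[30,-7,225,0,0,0,0],[30,-8,265,0,0,0,0],[30,-9,305,0,0,0,0],[30,-11,345,0,0,0,0],[30,-12,380,0,0,0,0],[30,-13,410,0,0,0,0],[30,-13.5,428,0,0,0,0],[30,-13.5,435.5,0,0,0,0],[30,-13.5,435.5,-15,0,0,0],[30,-13.5,435.5,-25,0,0,0],[30,-13.5,435.5,-25,0,0,0],[30,-13.5,435.5,-25,0,0,0]]

```text
t: 6.55
position: [0.5587, 0.1986, 0.1355]
tool_rot: [0.0, 0.747, 0.665, -0.0]
force: [0.7, -0.2, -3.4]
width: 0.461
gripper_force: 50.0
```

```bash
python3 - <<'E'
from h import *
s=ctrl.read_state();print(s['t'],s['position'],s['force'])
p,d=grab('scene');P=cloud('scene',d)*1000
print('nominal ends px', proj('scene',np.array([[558.5+.1096*105,200.5+.994*105,155],[558.5-.1096*105,200.5-.994*105,155],[558.5,200.5,155],[567.7,285,96],[549.3,116.3,96]])/1000).round(1))
a=cv2.resize(p[170:260,310:430],(800,600),interpolation=cv2.INTER_CUBIC);save('hov_sc',a)
p,d=grab('top');save('hov_top',cv2.resize(p[160:235,150:262],(800,536),interpolation=cv2.INTER_CUBIC))
print('top', proj('top',np.array([[558.5+.1096*105,200.5+.994*105,155],[558.5-.1096*105,200.5-.994*105,155]])/1000).round(1))
E
```

```text
6.55 [0.55873028 0.1985985  0.13551865] [ 0.67360804 -0.18257056 -3.43939769]
nominal ends px [[413.6 205.8]
 [332.1 192.4]
 [371.9 198.9]
 [402.1 222.8]
 [338.3 211.6]]
top [[154.7 190.3]
 [235.2 201.3]]
```

View pics/hov_sc.png

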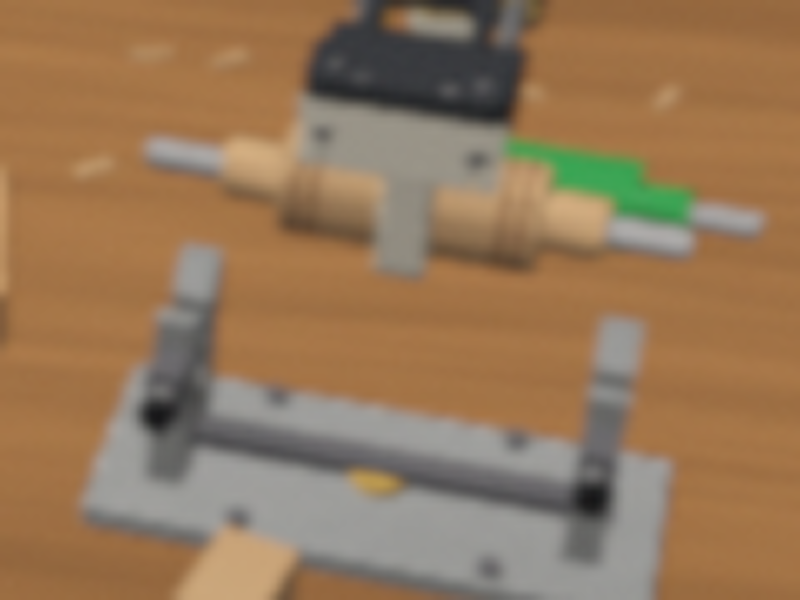

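View pics/hov_top.png

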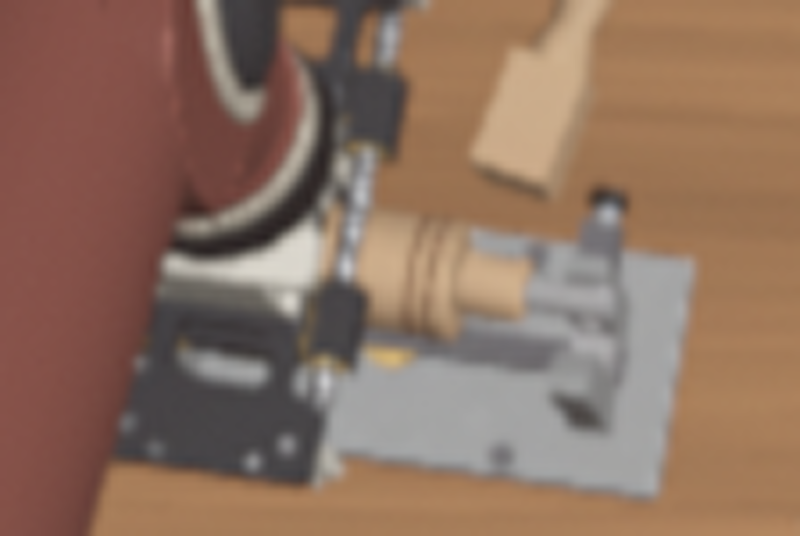

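In the scene crop the axle ends lie at crop px (147,152) and (692,240). That is within 0.5 px of where they should be above the stand, level and square to it. I'll lower into the mouths.

step_arm:
  steps:
    - [[30,0,0,-10,0,0,0],[30,0,0,-25,0,0,0],[30,0,0,-38,0,0,0],[30,0,0,-47,0,0,0],[30,0,0,-52,0,0,0],[30,0,0,-56,0,0,0],[30,0,0,-60,0,0,0],[30,0,0,-63,0,0,0],[30,0,0,-66,0,0,0],[30,0,0,-68,0,0,0],[30,0,0,-70,0,0,0],[30,0,0,-70,0,0,0],[30,0,0,-70,0,0,0]]

```text
t: 7.95
position: [0.5594, 0.2, 0.066]
tool_rot: [0.001, 0.746, 0.666, 0.001]
force: [1.6, -0.4, -3.3]
width: 0.462
gripper_force: 50.0
```

step_arm:
  steps:
    - [[30,0,0,-1,0,0,0],[30,0,0,-2,0,0,0],[30,0,0,-3,0,0,0],[30,0,0,-4,0,0,0],[30,0,0,-5,0,0,0],[30,0,0,-6,0,0,0],[30,0,0,-6,0,0,0]]

```text
t: 8.65
position: [0.5593, 0.2001, 0.0599]
tool_rot: [0.0, 0.746, 0.666, 0.001]
force: [3.5, -1.1, -0.9]
width: 0.464
gripper_force: 50.0
```

```bash
python3 - <<'E'
from h import *
s=ctrl.read_state();print(s['position'],s['force'],s['ft_torque'])
E
```

```text
[0.55925074 0.20012186 0.05988463] [ 3.52650703 -1.13041859 -0.85564534] [-0.25365875 -0.7058019   0.50435401]
```

step_arm:
  steps:
    - [[30,0,0,-1,0,0,0],[30,0,0,-2,0,0,0],[30,0,0,-2,0,0,0]]

```text
t: 8.95
position: [0.5592, 0.2002, 0.0589]
tool_rot: [0.0, 0.746, 0.666, 0.001]
force: [2.4, -0.5, 5.6]
width: 0.466
gripper_force: 50.0
```

step_arm:
  steps:
    - [[30,0,0,-1,0,0,0],[30,0,0,-2,0,0,0],[30,0,0,-2,0,0,0]]

```text
t: 9.25
position: [0.5592, 0.2003, 0.058]
tool_rot: [-0.0, 0.746, 0.666, 0.001]
force: [-1.1, -0.5, 10.5]
width: 0.463
gripper_force: 50.0
```

step_arm:
  steps:
    - [[30,0,0,-1,0,0,0],[30,0,0,-2,0,0,0],[30,0,0,-2,0,0,0]]

```text
t: 9.55
position: [0.5591, 0.2003, 0.0562]
tool_rot: [-0.0, 0.746, 0.666, 0.001]
force: [0.2, -1.1, 11.6]
width: 0.464
gripper_force: 50.0
```

step_arm:
  steps:
    - [[30,0,0,-1,0,0,0],[30,0,0,-2,0,0,0],[30,0,0,-2,0,0,0]]

```text
t: 9.85
position: [0.5591, 0.2003, 0.0537]
tool_rot: [-0.0, 0.747, 0.665, 0.001]
force: [1.3, -0.1, 9.0]
width: 0.462
gripper_force: 50.0
```

step_arm:
  steps:
    - [[30,0,0,-1,0,0,0],[30,0,0,-2,0,0,0],[30,0,0,-2,0,0,0]]

```text
t: 10.15
position: [0.5592, 0.2003, 0.0505]
tool_rot: [0.0, 0.747, 0.665, 0.001]
force: [3.4, 0.1, 1.4]
width: 0.465
gripper_force: 50.0
```

step_arm:
  steps:
    - [[30,0,0,-1,0,0,0],[30,0,0,-1,0,0,0]]

```text
t: 10.35
position: [0.5592, 0.2002, 0.0487]
tool_rot: [0.0, 0.747, 0.665, 0.001]
force: [3.2, 0.6, 1.3]
width: 0.463
gripper_force: 50.0
```

step_arm:
  steps:
    - [[30,0,0,-1,0,0,0],[30,0,0,-2,0,0,0],[30,0,0,-3,0,0,0],[30,0,0,-3,0,0,0]]

```text
t: 10.75
position: [0.5592, 0.2, 0.046]
tool_rot: [0.0, 0.746, 0.666, 0.001]
force: [3.9, 0.4, 4.9]
width: 0.465
gripper_force: 50.0
```

step_arm:
  steps:
    - [[30,0,0,-1,0,0,0],[30,0,0,-2,0,0,0],[30,0,0,-2,0,0,0]]

```text
t: 11.05
position: [0.5592, 0.2001, 0.0453]
tool_rot: [0.0, 0.746, 0.666, 0.001]
force: [1.4, -0.6, 11.5]
width: 0.461
gripper_force: 50.0
```

step_arm:
  steps:
    - [[30,0,0,-1,0,0,0],[30,0,0,-2,0,0,0],[30,0,0,-2,0,0,0]]

```text
t: 11.35
position: [0.5592, 0.1998, 0.0435]
tool_rot: [0.0, 0.746, 0.666, 0.001]
force: [0.9, -0.3, 11.1]
width: 0.466
gripper_force: 50.0
```

```bash
python3 - <<'E'
from h import *
s=ctrl.read_state();print(s['position'],s['force'],s['ft_torque'])
e=np.array([.1096,.994,0])
for z in(62,70):
  print(z,((proj('scene',(np.array([558.5,200.5,z])+np.array([[105],[-105]])*e)/1000)-[310,190]+.5)*8).round(0).tolist())
p,d=grab('scene');save('seat1',cv2.resize(p[190:260,315:415],(800,560),interpolation=cv2.INTER_CUBIC))
E
```

```text
[0.55915654 0.19977037 0.04345725] [ 0.89218768 -0.34536703 11.11897888] [-0.35902074 -0.22986441  0.02171627]
62 [[788.0, 358.0], [167.0, 246.0]]
70 [[791.0, 339.0], [168.0, 227.0]]
```

View pics/seat1.png

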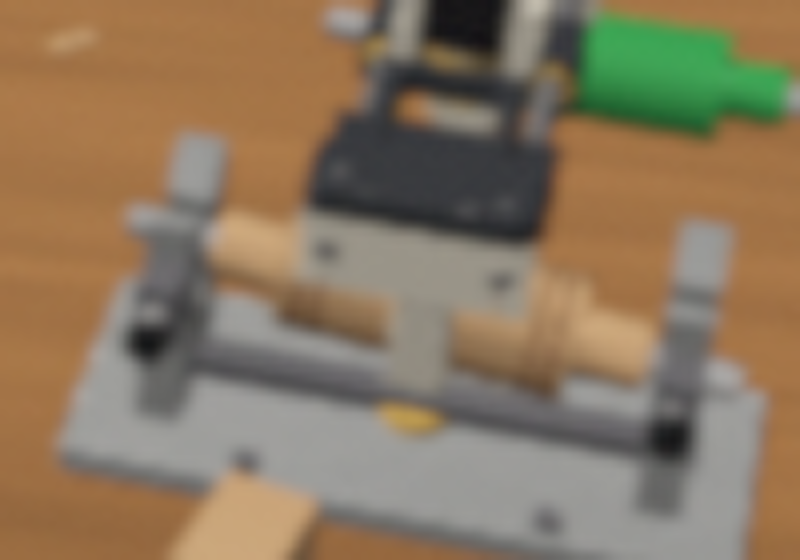

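The crop shows the roller tilted. The -y end, at (130,217), is still on its ball about 74 mm up, while the +y end, at (742,380), is past its ball at about 53 mm. I'll ease the grip, let go, regrip 32 mm towards the high end and push that side down.

step_arm:
  steps:
    - [[30,0,0,0,0,0,0],[30,0,0,0,0,0,0],[30,0,0,0,0,0,0]]
  grip_force: 15

```text
t: 11.7
position: [0.5591, 0.1999, 0.0431]
tool_rot: [0.0, 0.746, 0.665, 0.001]
force: [1.5, -1.0, 10.5]
width: 0.468
gripper_force: 15.0
```

step_arm:
  steps:
    - [[30,0,0,0,0,0,0],[30,0,0,0,0,0,0],[30,0,0,0,0,0,0]]
  grip_force: 4

```text
t: 12.0
position: [0.5592, 0.1998, 0.0421]
tool_rot: [0.0, 0.746, 0.665, 0.001]
force: [3.9, -0.1, 4.4]
width: 0.47
gripper_force: 4.0
```

step_arm:
  steps:
    - [[70,0,0,0,0,0,0],[80,0,0,0,0,0,0],[80,0,0,0,0,0,0],[80,0,0,0,0,0,0],[80,0,0,5,0,0,0],[80,-2,-16,5,0,0,0],[80,-3.5,-32,5,0,0,0],[80,-3.5,-32,5,0,0,0],[80,-3.5,-32,5,0,0,0]]

```text
t: 12.9
position: [0.5551, 0.1667, 0.0468]
tool_rot: [0.0, 0.747, 0.665, -0.0]
force: [-0.1, -0.5, -0.7]
width: 0.865
gripper_force: 0.0
```

```bash
python3 - <<'E'
from h import *
s=ctrl.read_state();print(s['t'],s['position'],s['force'],s['width'])
p,d=grab('scene');save('seat2',cv2.resize(p[190:260,315:415],(800,560),interpolation=cv2.INTER_CUBIC))
E
```

```text
12.9 [0.5551445  0.1666659  0.04680765] [-0.09546785 -0.50323494 -0.74778327] 0.8646619758964809
```

View pics/seat2.png

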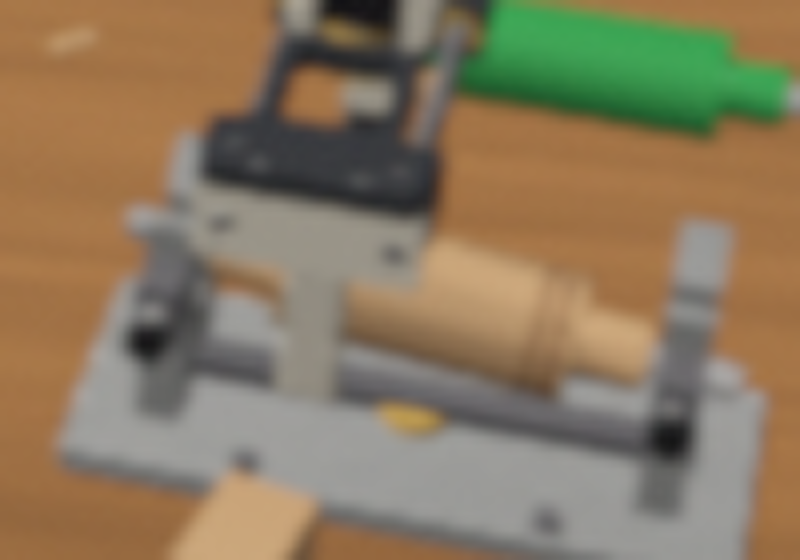

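The roller stayed put with the +y end on its floor at (735,378), and the grip is now over the high side. I'll grip and push down gently.

step_arm:
  steps:
    - [[30,0,0,0,0,0,0],[30,0,0,0,0,0,0],[30,0,0,0,0,0,0],[30,0,0,0,0,0,0],[30,0,0,0,0,0,0],[30,0,0,0,0,0,0],[30,0,0,-1,0,0,0],[30,0,0,-1,0,0,0]]
  grip_force: 40

```text
t: 13.75
position: [0.5555, 0.1682, 0.0464]
tool_rot: [0.0, 0.746, 0.666, 0.001]
force: [0.8, 0.4, 4.3]
width: 0.463
gripper_force: 40.0
```

step_arm:
  steps:
    - [[30,0,0,-1,0,0,0],[30,0,0,-1,0,0,0]]

```text
t: 13.95
position: [0.5555, 0.1681, 0.0454]
tool_rot: [0.0, 0.746, 0.666, 0.001]
force: [0.4, -1.1, 3.9]
width: 0.467
gripper_force: 40.0
```

step_arm:
  steps:
    - [[30,0,0,-1,0,0,0],[30,0,0,-1,0,0,0]]

```text
t: 14.15
position: [0.5555, 0.1679, 0.044]
tool_rot: [0.0, 0.746, 0.666, 0.0]
force: [-0.0, 0.3, 2.1]
width: 0.466
gripper_force: 40.0
```

step_arm:
  steps:
    - [[30,0,0,-1,0,0,0],[30,0,0,-1,0,0,0]]

```text
t: 14.35
position: [0.5555, 0.1677, 0.0425]
tool_rot: [0.0, 0.746, 0.666, 0.0]
force: [1.1, -0.7, -0.1]
width: 0.464
gripper_force: 40.0
```

step_arm:
  steps:
    - [[30,0,0,-1,0,0,0],[30,0,0,-2,0,0,0],[30,0,0,-2,0,0,0]]

```text
t: 14.65
position: [0.5555, 0.1675, 0.0402]
tool_rot: [0.001, 0.746, 0.666, 0.0]
force: [2.9, -2.0, -1.8]
width: 0.465
gripper_force: 40.0
```

step_arm:
  steps:
    - [[30,0,0,-1,0,0,0],[30,0,0,-2,0,0,0],[30,0,0,-2,0,0,0]]

```text
t: 14.95
position: [0.5555, 0.1676, 0.0385]
tool_rot: [0.0, 0.746, 0.666, 0.0]
force: [2.9, -2.0, -0.6]
width: 0.466
gripper_force: 40.0
```

step_arm:
  steps:
    - [[30,0,0,-1,0,0,0],[30,0,0,-1,0,0,0]]

```text
t: 15.15
position: [0.5555, 0.1677, 0.0376]
tool_rot: [0.0, 0.746, 0.666, 0.0]
force: [2.3, -1.9, -0.3]
width: 0.464
gripper_force: 40.0
```

step_arm:
  steps:
    - [[30,0,0,-1,0,0,0],[30,0,0,-1,0,0,0]]

```text
t: 15.35
position: [0.5555, 0.1678, 0.0367]
tool_rot: [0.0, 0.746, 0.666, 0.0]
force: [2.8, -3.0, -0.2]
width: 0.463
gripper_force: 40.0
```

step_arm:
  steps:
    - [[30,0,0,-1,0,0,0],[30,0,0,-1,0,0,0]]

```text
t: 15.55
position: [0.5555, 0.1679, 0.0357]
tool_rot: [0.0, 0.746, 0.666, 0.0]
force: [3.1, -3.0, 0.1]
width: 0.464
gripper_force: 40.0
```

step_arm:
  steps:
    - [[30,0,0,-1,0,0,0],[30,0,0,-1,0,0,0]]

```text
t: 15.75
position: [0.5555, 0.1679, 0.0347]
tool_rot: [0.0, 0.746, 0.666, 0.0]
force: [3.9, -3.1, 1.0]
width: 0.464
gripper_force: 40.0
```

step_arm:
  steps:
    - [[30,0,0,-1,0,0,0],[30,0,0,-1,0,0,0]]

```text
t: 15.95
position: [0.5555, 0.168, 0.0341]
tool_rot: [0.0, 0.746, 0.666, 0.0]
force: [2.7, -3.3, 5.2]
width: 0.462
gripper_force: 40.0
```

step_arm:
  steps:
    - [[30,0,0,0,0,0,0],[30,0,0,0,0,0,0],[30,0,0,0,0,0,0]]
  grip_force: 4

```text
t: 16.25
position: [0.5555, 0.168, 0.0339]
tool_rot: [0.0, 0.746, 0.666, 0.0]
force: [3.6, -2.6, 4.1]
width: 0.473
gripper_force: 4.0
```

step_arm:
  steps:
    - [[70,0,0,0,0,0,0],[80,0,0,0,0,0,0],[80,0,0,0,0,0,0],[80,0,0,2,0,0,0],[80,1.7,16,2,0,0,0],[80,3.5,32,2,0,0,0],[80,3.5,32,2,0,0,0],[80,3.5,32,2,0,0,0]]

```text
t: 17.05
position: [0.5582, 0.2015, 0.0354]
tool_rot: [-0.0, 0.745, 0.667, -0.0]
force: [-0.6, -1.0, 0.2]
width: 0.855
gripper_force: 0.0
```

```bash
python3 - <<'E'
from h import *
s=ctrl.read_state();print(s['t'],s['position'],s['force'],s['width'])
e=np.array([.1096,.994,0])
for z in(54,60):
  print(z,((proj('scene',(np.array([558.5,200.5,z])+np.array([[105],[-105]])*e)/1000)-[315,190]+.5)*8).round(0).tolist())
p,d=grab('scene');save('seat3',cv2.resize(p[190:260,315:415],(800,560),interpolation=cv2.INTER_CUBIC))
E
```

```text
17.05 [0.55819285 0.20152626 0.03542868] [-0.60377008 -0.97332678  0.24616919] 0.8550924262851769
54 [[744.0, 377.0], [126.0, 264.0]]
60 [[747.0, 363.0], [126.0, 250.0]]
```

View pics/seat3.png

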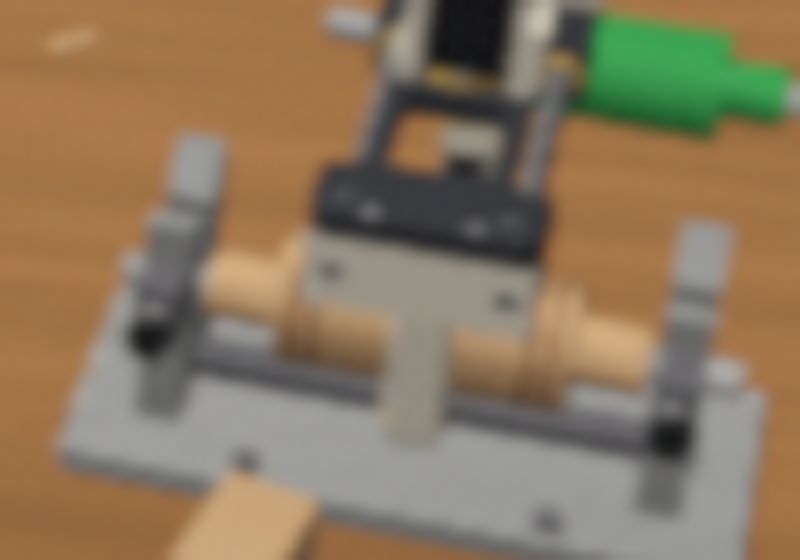

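Both ends are now down and level: (130,262) and (742,374) both correspond to about 54–55 mm. I'll grip at the centre and press.

step_arm:
  steps:
    - [[30,0,0,0,0,0,0],[30,0,0,0,0,0,0],[30,0,0,0,0,0,0],[30,0,0,0,0,0,0],[30,0,0,0,0,0,0],[30,0,0,0,0,0,0],[30,0,0,-1,0,0,0],[30,0,0,-1,0,0,0]]
  grip_force: 55

```text
t: 17.9
position: [0.5593, 0.1999, 0.0356]
tool_rot: [0.0, 0.746, 0.666, 0.001]
force: [-0.6, -1.3, 3.9]
width: 0.464
gripper_force: 55.0
```

step_arm:
  steps:
    - [[30,0,0,-1,0,0,0],[30,0,0,-1,0,0,0]]

```text
t: 18.1
position: [0.5593, 0.1999, 0.0356]
tool_rot: [0.0, 0.746, 0.666, 0.001]
force: [-1.3, -1.3, 10.3]
width: 0.464
gripper_force: 55.0
```

step_arm:
  steps:
    - [[30,0,0,-1,0,0,0],[30,0,0,-1,0,0,0]]

```text
t: 18.3
position: [0.5594, 0.1999, 0.0355]
tool_rot: [0.0, 0.746, 0.666, 0.001]
force: [-2.4, -1.1, 15.5]
width: 0.464
gripper_force: 55.0
```

Stiffness is about 5–6 N/mm, so I'll go 0.8 mm more and hold for over half a second.

step_arm:
  steps:
    - [[30,0,0,-0.8,0,0,0],[30,0,0,-0.8,0,0,0],[30,0,0,-0.8,0,0,0],[30,0,0,-0.8,0,0,0],[30,0,0,-0.8,0,0,0],[30,0,0,-0.8,0,0,0],[30,0,0,-0.8,0,0,0]]

```text
t: 19.0
position: [0.5594, 0.1999, 0.0355]
tool_rot: [-0.0, 0.746, 0.666, 0.001]
force: [-3.7, -1.3, 19.7]
width: 0.465
gripper_force: 55.0
```

step_arm:
  steps:
    - [[30,0,0,1,0,0,0],[30,0,0,2,0,0,0],[30,0,0,3,0,0,0],[30,0,0,3,0,0,0],[80,0,0,3,0,0,0],[80,0,0,3,0,0,0],[80,0,0,3,0,0,0],[80,0,0,3,0,0,0],[80,0,0,10,0,0,0],[80,0,0,30,0,0,0],[80,0,0,60,0,0,0],[80,0,0,90,0,0,0],[80,0,0,120,0,0,0],[80,0,0,150,0,0,0],[80,0,0,150,0,0,0],[80,0,0,150,0,0,0]]

```text
t: 20.6
position: [0.5586, 0.2001, 0.1825]
tool_rot: [0.0, 0.746, 0.666, 0.001]
force: [-0.3, -0.0, -0.7]
width: 0.86
gripper_force: 0.0
```

```bash
python3 - <<'E'
from h import *
s=ctrl.read_state();print(s['t'],s['position'],s['force'],s['width'])
p,d=grab('scene');P=cloud('scene',d)*1000
# compare body top along axis from depth
e=np.array([.1096,.994]);n=np.array([.994,-.1096])
q=P.reshape(-1,3);r=q[:,:2]-[558.5,200.5];a=r@e;b=r@n
for lo,hi in((-48,-20),(-20,20),(20,48)):
    m=(a>lo)&(a<hi)&(abs(b)<9)&(q[:,2]>40)&(q[:,2]<95);print(lo,m.sum(),np.median(q[m,2]).round(1))
w=(abs(b)<20)&(q[:,2]>66)&(q[:,2]<90)&(abs(a)<74);print(a[w].min(),a[w].max())
E
```

```text
20.6 [0.55855152 0.20014896 0.18249032] [-0.27398322 -0.03809141 -0.69465789] 0.8603970163784888
-48 41 74.1
-20 62 74.1
20 42 74.5
-71.49788962975587 51.08250980839417
```

```bash
python3 -c "
from bench import ctrl
print(ctrl.sign_off())"
```

```text
the job is handed in; nothing more can be done
None
```

The roller is seated level in both slots, after one end hung up on its ball plunger and had to be regripped and eased down; it was then pressed at about 20 N for 0.6 s and released, and the job is handed in (no verdict was returned).

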